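Pack the sample vial and latch the slide cover

TASK

Stand the blue-capped vial upright in the round pocket of the grey transport case and let it go, then slide the blue cover shut along its rails until its yellow spring tab clicks down behind the catch. Push gently: stop as soon as it has clicked so that the rubber buffer behind the catch is not crushed, and leave the other vials and the small beaker where they are.

Things in the scene. Friction and masses are not known exactly. Their poses are not given: they have to be found in the camera images.
- vial_center (a point): Centre (half-way up, 28 mm above its base) of the glass vial with the BLUE cap, the one to pack: upright round vial, 27 mm diameter, 56 mm tall with cap, about 20 g. Among three vials alike but for cap colour. z axis up along the vial.
- pocket (a point): Centre of the pocket's floor, 6 mm above the bench: white collar (44 mm square), hole 32 mm wide, 12 mm deep; seated vial's centre is 28 mm above. The case is 100 mm wide, from 218 mm behind to 75 mm ahead. x = cover's closing direction (away from robot), z up. Open compartment: 84 mm wide in y, from 42 mm or more behind (cover's edge) to 40 mm ahead of this point, rims 79 to 81 mm above bench.
- cover_rib (a point): Centre of the upright grip rib on the blue sliding cover: 12 mm along x (closing direction), 50 mm across y, 18 mm high; centre 82 mm and top 91 mm above bench. x axis = closing direction. Flat cover top, 73 mm above bench, runs 33 mm behind the rib, then the yellow spring tab (which rises up to 6 mm). Rails stand 6 mm above the cover, 82 mm apart.
- cover (a joint): Slide of the cover along the case's rails, m. 0 = drawn fully back, grows as it closes (+x of cover_rib). It starts 0.006 to 0.015. Sliding drag 2 to 4 N. The catch is screwed down anywhere in a 26 mm range, not measured: the click comes between 0.096 and 0.126 and must be felt: resistance rises over 6 mm to 7 to 11 N, drops, and 2 to 3 mm on the rubber buffer is met.
- tab (a joint): Angle of the yellow spring tab, 18 mm wide, 46 mm long, in the cover's rear cut-out, rad. 0.05 to 0.065 while its barb rides on the aluminium strip, up to 0.15 on the ledge, about 0 once it has clicked down behind the ledge; then the cover cannot slide back.
- buffer (a joint): Compression of the black rubber buffer block behind the catch, m: 0 untouched, 10 N per mm pressed by the clicked cover. Crushed (fault) beyond 0.0016, that is 16 N.
- vial_black: Bystander: empty glass vial with BLACK cap, 27 mm diameter, 56 mm tall, origin at centre of its underside.
- vial_white: Bystander: glass vial with WHITE cap and lilac filling, 27 mm diameter, 56 mm tall, origin at centre of its underside.
- small_beaker: Bystander: small white plastic beaker, 45 mm wide, 54 mm tall, origin at centre of its underside.

How it is judged:
By the outcome, as a careful person would: the job done as asked, in the order asked, and still so for the second after the job is handed in, with the robot touching nothing.
It also fails if it takes over 56 s, if anything falls off the work surface, if the arm or the gripper's body presses on something with over 40 N, if the wrist force passes 120 N, or if a joint passes its speed limit or range.

ROBOT

A 6-joint arm with a two-finger parallel gripper is mounted at the origin on a cart in front of the work surface, level with it; the furniture and walls round the work are solid. World frame = base frame: x ahead of the robot, y to its left, z up, the work surface at z = 0. Lengths are in mm, angles in degrees, forces in N, time in s.
With the tool pointing down it reaches from about 350 to 850 mm from the base axis. Payload 8.1 kg.
Tool frame: the origin (TCP) lies where the fingers leave the gripper's body, on its centre line; the fingertips stand 73 mm ahead of it and the grasp point (between the pads) lies 54 mm ahead of it; z points along the fingers, y is the line along which they close (so a half turn about z gives the same grasp; the last joint's range is limited). The gripper opens to 85 mm and grips with 20 to 120 N. Pads are 22 mm wide; open, the fingers measure 114 mm over their backs; the gripper's body (76 mm by 85 mm) begins 54 mm behind the grasp point. The pads swing forward as they close: fully open they stand 13 mm farther back than shut.
Start: joints at [-75.94, 7.471, 85.268, -0, 87.261, -4.893], TCP at [194.9, -567.468, 303.892] pointing down, gripper open.
Joint ranges: [-169.43, 169.43], [-51.17, 129.36], [1.28, 143.12], [-76.62, 256.62], [0, 156.53], [-152.29, 152.29]. Speed limits (degrees/s): [136.94, 136.94, 159.86, 180, 180, 180].

INTERFACE

Orientations are given as [roll, pitch, yaw] about the fixed x, y, z axes, in that order (R = Rz(yaw) Ry(pitch) Rx(roll)).
In Python, from bench import sense, optics, r gives the robot as it stands.
- The arm moves only by the tool servo_tool, never from a script. Its argument "plan" is a list that holds one entry, the list of rows, each a list of 5 numbers: the shift along the world's x, y, z in m, then the turn about the world's z in degrees, then the finger opening in m, from 0 to 0.0854. A call has 1 to 10 rows; each row shifts and turns the commanded pose from where the row before left it; what a row does not reach is not made up. A row lasts 1/10 s, in which the tool goes at most 50 mm and 8.59 degrees, less where a joint would pass 70% of its speed; a pose out of reach is approached as far as the arm can. A call is refused whole if a number of a shift passes 0.05 or a number of a turn 8.59, either way. A call with a gripper value outside its range is refused whole. The fingers move at their own pace and stop on an object; "force" is the grip in N (left out, the last holds). Time passes only in rows, so rows that do not move let the fingers close. It gives the time, the measured TCP pose, the force, the opening and the grip force at its end, in the units of the state.
- sense(): the state, without advancing time (a new reading comes with each control period).
- optics.snapshot(name): name is "scene" or "top" or "wrist"; returns a dict with "frame" (400x640x3 uint8, blue, green, red), "fx", "fy", "cx", "cy" (pixels), "cam_to_world" (4x4, takes a point from camera to world coordinates). Camera axes: x right, y down, z forward; pixel columns grow to the right and rows downward; lengths in mm; the calibration is good to about 2 mm. A picture is of the moment at which its call begins. There is no depth.
- r.hand_in(): hands the job in; it is judged then, once.
The state is a dict: "time": time; "joint_pos": joint angles; "qd": joint speeds; "joint_efforts": joint torques, N m; "tool_pos": TCP position; "tcp_rot": TCP orientation; "ft_force": force on the tool from outside, world axes, zero at the start; "wrist_torque": the same for the moment, N m; "finger_gap": finger opening in mm; "grip_force": force on a finger pad.
Only numpy, scipy, OpenCV 4.12 (cv2) and the standard library are available. Lean on these libraries where they do the work, as an engineer would, in place of code of your own. Each camera call takes 0.05 s, during which the arm holds its last target. There are 200 camera calls.

## Working session

There is one attempt and no reset: what is moved stays moved. The work goes in short steps, Python scripts to look and compute and a tool call to move; the robot and the scene stay as the last step left them, time stands still between calls to the robot, and variables do not carry over. Pictures are saved under pics/ and viewed, at most 10 in all, crops included, and the job is handed in when it is done.

Besides the shell and the picture viewer there is one more tool, called after "Call:" by a JSON object that holds its "op" and its "data", one argument or row to a line. servo_tool: Moves the arm, as the interface text tells. Its arguments: {"type":"object","properties":{"plan":{"type":"array"},"force":{"type":"number"}},"required":["plan"]}

```bash
mkdir -p pics
cat > h.py <<'E'
import numpy as np, cv2
from bench import sense, optics, r
def snap(n,f=None):
    s=optics.snapshot(n)
    if f: cv2.imwrite('pics/'+f,s['frame'])
    return s
def ray(s,u,v,z):
    T=np.array(s['cam_to_world']); d=T[:3,:3]@np.array([(u-s['cx'])/s['fx'],(v-s['cy'])/s['fy'],1])
    o=T[:3,3]; return o+d*(z-o[2])/d[2]
def proj(s,p):
    q=np.linalg.inv(np.array(s['cam_to_world']))@np.append(p,1)
    return s['fx']*q[0]/q[2]+s['cx'], s['fy']*q[1]/q[2]+s['cy']
E
python3 - <<'E'
from h import *
a=snap('scene','s1.png');b=snap('top','t1.png')
for s in(a,b): print(np.round(s['cam_to_world'],3).tolist(),s['fx'],s['cx'],s['cy'])
print(sense())
E
```

```text
[[0.898, 0.358, -0.257, 675.107], [0.441, -0.728, 0.525, -699.6], [0.001, -0.584, -0.811, 760.37], [0.0, 0.0, 0.0, 1.0]] 516.3359404429287 317.7521762222739 201.27940023285856
[[-0.011, -0.991, 0.136, 318.563], [-1.0, 0.011, -0.004, -252.372], [0.002, -0.136, -0.991, 969.931], [0.0, 0.0, 0.0, 1.0]] 447.7727344967785 320.26707539694996 202.8822369193233
{'time': 0.1, 'joint_pos': array([-7.59404715e+01,  7.50943364e+00,  8.53231660e+01,  1.13031916e-03,
        8.72609339e+01, -4.89450767e+00]), 'qd': array([ 5.47087163e-02,  4.23401146e-02, -1.59341213e-01,  1.33746963e-04,
       -2.01128869e-02,  8.09999643e-02]), 'joint_efforts': array([ 1.12275724e-03, -5.70947635e+01, -5.01944196e+01, -3.73975417e-04,
        8.17278429e-03,  1.58178068e-05]), 'tool_pos': array([ 194.80789064, -567.10374163,  302.96206318]), 'tcp_rot': array([-1.79906904e+02, -9.10523906e-03,  1.89539738e+01]), 'ft_force': array([ 0.47250706, -0.00083901,  0.31669501]), 'wrist_torque': array([-0.01682286,  0.00943164, -0.00028304]), 'grip_force': 0.0, 'finger_gap': 85.16178615475128}
```

View pics/t1.png

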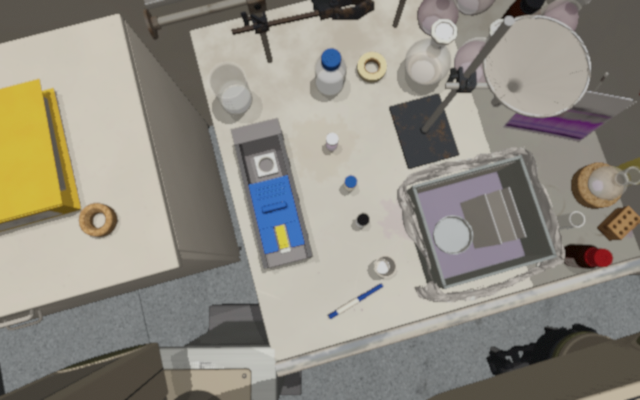

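View pics/s1.png

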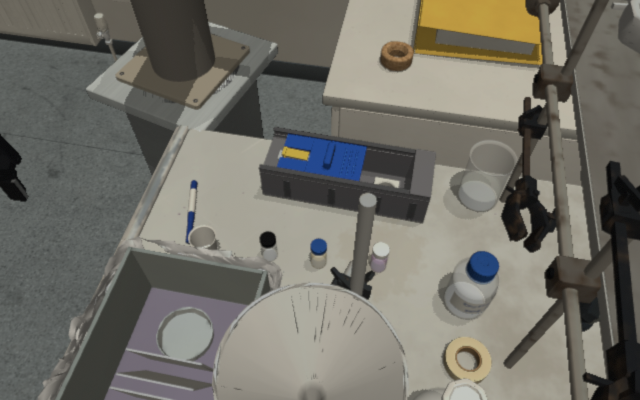

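The top view shows the case (rear at about (285,258), front at (258,130)), the rib at (275,207), the pocket collar at (265,165), the blue vial at (350,183), white at (332,142), black at (363,219) and the beaker at (382,267). The scene view agrees.

Run:
```python
from h import *
s=snap('top');f=s['frame'];h=cv2.cvtColor(f,cv2.COLOR_BGR2HSV)
def blobs(m,box,z,n):
    x0,y0,x1,y1=box;k=np.zeros(m.shape,np.uint8);k[y0:y1,x0:x1]=m[y0:y1,x0:x1]
    cs,_=cv2.findContours(k,cv2.RETR_EXTERNAL,cv2.CHAIN_APPROX_NONE)
    c=max(cs,key=cv2.contourArea);R=cv2.minAreaRect(c);P=cv2.boxPoints(R)
    print(n,np.round(R[0],1),cv2.contourArea(c),np.round(ray(s,*R[0],z),1),[np.round(ray(s,*p,z)[:2]).tolist() for p in P])
blue=cv2.inRange(h,(100,120,40),(125,255,255));yel=cv2.inRange(h,(20,120,100),(35,255,255))
wh=cv2.inRange(h,(0,0,165),(180,60,255));bk=cv2.inRange(f,(0,0,0),(45,45,45))
blobs(blue,(335,165,365,205),56,'vial');blobs(blue,(235,160,320,270),73,'cover');blobs(yel,(260,210,310,270),75,'tab')
blobs(wh,(248,145,285,182),18,'collar');blobs(bk,(350,205,378,235),56,'black')
for n,p,z in(('white',(332,137),56),('beaker',(382,267),54),('rib',(274,207),91)):print(n,np.round(ray(s,*p,z),1))
x=f[110:275,225:395];cv2.imwrite('pics/c1.png',cv2.resize(x,None,fx=3.5,fy=3.5,interpolation=cv2.INTER_CUBIC))
```

```text
vial [350.5 181.5] 76.0 [ 487.8 -318.9   56. ] [[488.0, -304.0], [503.0, -319.0], [488.0, -333.0], [473.0, -319.0]]
cover [275.6 214. ] 2413.0 [ 419.8 -165.4   73. ] [[481.0, -107.0], [500.0, -188.0], [360.0, -222.0], [341.0, -143.0]]
tab [281.4 236.6] 153.5 [ 373.9 -177.3   75. ] [[393.0, -164.0], [397.0, -180.0], [355.0, -191.0], [351.0, -175.0]]
collar [265.6 164. ] 386.0 [ 535.5 -138.2   18. ] [[552.0, -110.0], [563.0, -155.0], [519.0, -166.0], [508.0, -121.0]]
black [362.5 219.5] 64.0 [ 408.4 -341.9   56. ] [[418.0, -333.0], [418.0, -351.0], [399.0, -351.0], [399.0, -332.0]]
white [ 583.3 -281.9   56. ]
beaker [ 311.5 -379.3   54. ]
rib [ 431.7 -164.    91. ]
```

View pics/c1.png

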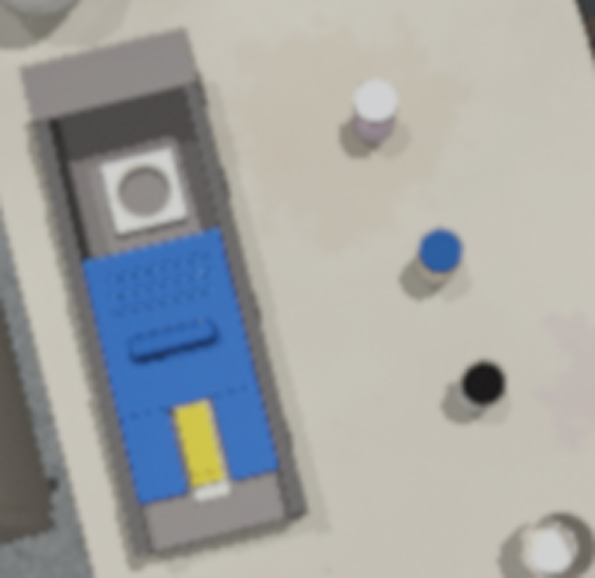

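Call:
{"op": "servo_tool", "data": {
  "plan": [
    [[0.025,0.022,0,-0.5,0.085],[0.03,0.025,0,-0.5,0.085],[0.03,0.025,0,-0.5,0.085],[0.03,0.025,-0.01,-0.5,0.085],[0.03,0.025,-0.01,-0.5,0.085],[0.03,0.025,-0.02,-0.5,0.085],[0.03,0.025,-0.02,-0.5,0.085],[0.03,0.025,-0.01,-0.5,0.085],[0.03,0.025,-0.01,-0.5,0.085],[0.025,0.022,0,-0.5,0.085]]
  ]
}}

```text
time: 1.15
tool_pos: [485.4, -321.2, 221.5]
tcp_rot: [-179.8, 0.1, 14.0]
ft_force: [-0.3, 0.1, -0.1]
finger_gap: 85.2
grip_force: 0.0
```

Run:
```python
from h import *
s=snap('wrist','w1.png');q=sense();print(q['tool_pos'],q['tcp_rot'],np.round(s['cam_to_world'],2).tolist(),s['fx'])
print(proj(s,(487.8,-318.9,56)),proj(s,(535.5,-138.2,18)))
```

```text
[ 488.53612046 -318.34980317  222.43261496] [-1.79807478e+02 -6.55685041e-02  1.40547125e+01] [[0.24, -0.93, -0.28, 556.17], [-0.97, -0.23, -0.07, -304.34], [-0.0, 0.29, -0.96, 292.32], [0.0, 0.0, 0.0, 1.0]] 282.86815550776663
(np.float64(315.55226054966306), np.float64(200.15468297029113)) (np.float64(135.4490008983374), np.float64(93.53844491679395))
```

View pics/w1.png

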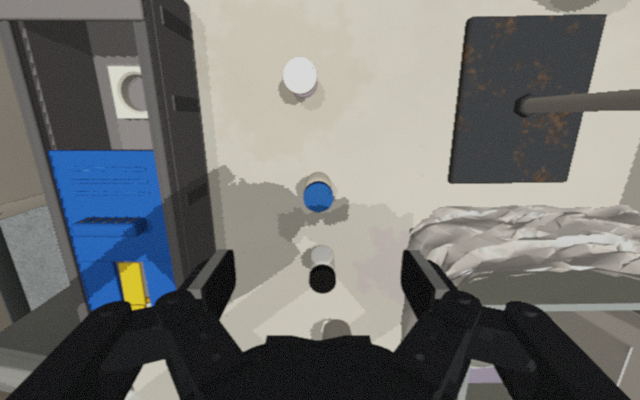

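The wrist view shows the blue cap at about (318,196), with white at (300,76) and black at (322,277). The fingers fit either side of it, clear of the case.

Run:
```python
from h import *
s=snap('wrist');f=s['frame'];h=cv2.cvtColor(f,cv2.COLOR_BGR2HSV)
m=cv2.inRange(h,(100,120,30),(125,255,255));m[:, :295]=0;m[:,345:]=0;m[:170]=0;m[220:]=0
c=max(cv2.findContours(m,0,1)[0],key=cv2.contourArea);(x,y),R=cv2.minEnclosingCircle(c);b=cv2.boundingRect(c)
print(x,y,R,b,ray(s,x,y,56),ray(s,b[0]+b[2]/2,b[1]+b[2]/2,56),sense()['tool_pos'])
```

```text
320.0829772949219 200.77291870117188 14.80145263671875 (306, 186, 29, 30) [ 491.60592091 -319.84911527   56.        ] [ 491.9358396  -320.14221779   56.        ] [ 487.1224018  -320.24492392  222.95491859]
```

Run:
```python
from h import *
for i in range(4):
    s=snap('wrist');f=s['frame'];h=cv2.cvtColor(f,cv2.COLOR_BGR2HSV)
    m=cv2.inRange(h,(100,120,30),(125,255,255));m[:, :295]=0;m[:,345:]=0;m[:170]=0;m[225:]=0
    c=max(cv2.findContours(m,0,1)[0],key=cv2.contourArea);(x,y),R=cv2.minEnclosingCircle(c)
    q=sense();print(round(x,1),round(y,1),np.round(ray(s,x,y,56),1),np.round(q['tool_pos'],1),q['time'])
```

```text
318.0 198.6 [ 491.5 -319.8   56. ] [ 485.9 -321.9  223.3] 1.3
316.7 196.6 [ 491.5 -320.    56. ] [ 485.1 -322.9  223.5] 1.35
315.9 195.3 [ 491.6 -320.3   56. ] [ 484.6 -323.6  223.7] 1.4
315.0 194.5 [ 491.6 -320.1   56. ] [ 484.3 -324.1  223.9] 1.45
```

Call:
{"op": "servo_tool", "data": {
  "plan": [
    [[0.0065,0.0035,-0.01,0,0.06],[0,0,-0.025,0,0.06],[0,0,-0.03,0,0.06],[0,0,-0.03,0,0.06],[0,0,-0.025,0,0.06],[0,0,-0.014,0,0.06],[0,0,0,0,0.06],[0,0,0,0,0.06]]
  ]
}}

```text
time: 2.25
tool_pos: [491.6, -320.4, 90.5]
tcp_rot: [180.0, -0.0, 13.9]
ft_force: [0.3, 0.2, 0.8]
finger_gap: 59.9
grip_force: 0.0
```

Call:
{"op": "servo_tool", "data": {
  "plan": [
    [[0,0,0,0,0.02],[0,0,0,0,0.02],[0,0,0,0,0.02],[0,0,0,0,0.02],[0,0,0,0,0.02],[0,0,0,0,0.02],[0,0,0,0,0.02],[0,0,0,0,0.02]]
  ],
  "force": 25
}}

```text
time: 3.05
tool_pos: [492.3, -320.6, 91.6]
tcp_rot: [179.9, -0.1, 14.0]
ft_force: [-1.2, 0.8, 7.3]
finger_gap: 26.5
grip_force: 24.5
```

Call:
{"op": "servo_tool", "data": {
  "plan": [
    [[0,0,0.01,0,0.02],[0,0,0.03,0,0.02],[0,0,0.04,0,0.02],[0,0.02,0.03,0,0.02],[0,0.035,0.01,0,0.02],[0,0.04,0,0,0.02],[-0.003,0.04,0,0,0.02],[-0.003,0.025,0,0,0.02],[0,0.01,0,0,0.02],[0,0,0,0,0.02]]
  ]
}}

```text
time: 4.05
tool_pos: [485.6, -149.1, 210.5]
tcp_rot: [180.0, -0.0, 14.1]
ft_force: [0.3, 0.3, -0.6]
finger_gap: 26.3
grip_force: 24.7
```

Call:
{"op": "servo_tool", "data": {
  "plan": [
    [[0,0,0,0,0.02],[0,0,0,0,0.02],[0,0,0,0,0.02]]
  ]
}}

```text
time: 4.35
tool_pos: [485.4, -151.0, 209.9]
tcp_rot: [180.0, 0.0, 13.9]
ft_force: [-0.0, 0.1, -0.5]
finger_gap: 26.3
grip_force: 24.7
```

Run:
```python
from h import *
s=snap('wrist','w2.png');q=sense();print(q['tool_pos'],q['tcp_rot'],q['ft_force'],q['grip_force'])
print(proj(s,(535.5,-138.2,18)),proj(s,(535.5,-138.2,6)))
```

```text
[ 485.37237009 -150.88518805  209.80164393] [-1.79997941e+02  1.27032554e-02  1.38763302e+01] [-0.06851726  0.53779133 -0.01607264] 24.72508281469345
(np.float64(316.39321488212977), np.float64(140.97794887958798)) (np.float64(316.4343397650914), np.float64(139.9523147555519))
```

View pics/w2.png

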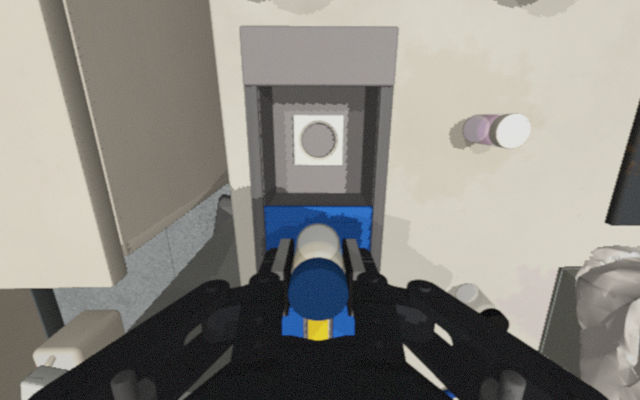

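The wrist view shows the collar at about (318,139) with its hole at (318,140), and the case axis is aligned with the image. The vial is held upright, cap at (319,288).

Run:
```python
from h import *
s=snap('wrist');f=s['frame']
def big(m,x0,y0,x1,y1):
    k=np.zeros(m.shape,np.uint8);k[y0:y1,x0:x1]=m[y0:y1,x0:x1]
    return max(cv2.findContours(k,0,1)[0],key=cv2.contourArea)
R=cv2.minAreaRect(big(cv2.inRange(f,(175,175,175),(255,255,255)),280,100,360,180));P=cv2.boxPoints(R)
print(R,ray(s,*R[0],18));W=[ray(s,*p,18)[:2] for p in P]
for i in range(4):
    d=W[(i+1)%4]-W[i];print(np.hypot(*d),np.degrees(np.arctan2(d[1],d[0]))%90)
h=cv2.cvtColor(f,cv2.COLOR_BGR2HSV);b=big(cv2.inRange(h,(100,120,20),(125,255,120)),285,262,352,330)
(x,y),r0=cv2.minEnclosingCircle(b);q=sense()
zc=q['tool_pos'][2]-91+56;print(x,y,r0,ray(s,x,y,zc),q['tool_pos'])
```

```text
((318.4999694824219, 139.5), (48.99999237060547, 48.99999237060547), -0.0) [ 537.18479281 -139.58756296   18.        ]
43.70111807788489 12.458230258785832
43.521709384601344 13.837370833961558
43.71253030433305 15.300038886437079
45.68930714029723 13.825045311738464
318.0 296.3113098144531 37.057716369628906 [ 483.60625242 -151.99645146  174.77864149] [ 485.35231252 -150.72022735  209.77864149]
```

Call:
{"op": "servo_tool", "data": {
  "plan": [
    [[0.01,0.002,0,0,0.02],[0.015,0.004,0,0,0.02],[0.015,0.004,0,0,0.02],[0.0118,0.0013,0,0,0.02],[0,0,0,0,0.02],[0,0,-0.015,0,0.02],[0,0,-0.03,0,0.02],[0,0,-0.025,0,0.02],[0,0,-0.015,0,0.02],[0,0,0,0,0.02]]
  ]
}}

```text
time: 5.45
tool_pos: [534.8, -138.1, 121.4]
tcp_rot: [-179.8, 0.3, 13.9]
ft_force: [-0.1, -0.3, -0.4]
finger_gap: 26.0
grip_force: 24.7
```

Run:
```python
from h import *
s=snap('wrist');a=snap('scene');q=sense();print(q['tool_pos'],q['ft_force'])
f=cv2.resize(a['frame'][120:240,340:460],None,fx=4,fy=4,interpolation=cv2.INTER_CUBIC)
w=cv2.resize(s['frame'][140:340,220:420],None,fx=2.4,fy=2.4)
o=np.zeros((480,800,3),np.uint8);o[:480,:400]=f[:480,:400];o[:480,400:]=w[:480,40:440];cv2.imwrite('pics/p3.png',o)
```

```text
[ 537.07401482 -138.7581552   124.99883865] [ 0.46584422  0.47825316 -0.8399006 ]
```

View pics/p3.png

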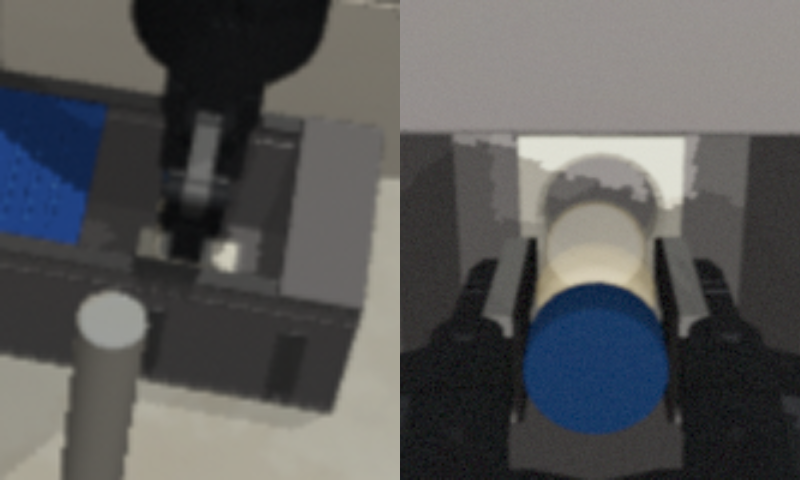

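The close view shows the vial's base over the hole (hole centre x≈600, base x≈597 in the crop), so it is centred to within about 1 mm. I'll descend.

Call:
{"op": "servo_tool", "data": {
  "plan": [
    [[0,0,0,0,0.02],[0,0,-0.004,0,0.02],[0,0,-0.004,0,0.02],[0,0,-0.003,0,0.02],[0,0,-0.002,0,0.02],[0,0,-0.002,0,0.02],[0,0,0,0,0.02]]
  ]
}}

```text
time: 6.25
tool_pos: [537.0, -138.6, 109.5]
tcp_rot: [-180.0, 0.0, 14.0]
ft_force: [0.0, 0.2, 0.1]
finger_gap: 25.9
grip_force: 24.7
```

Call:
{"op": "servo_tool", "data": {
  "plan": [
    [[0,0,-0.003,0,0.02],[0,0,-0.003,0,0.02],[0,0,-0.002,0,0.02],[0,0,-0.001,0,0.02],[0,0,0,0,0.02],[0,0,0,0,0.02]]
  ]
}}

```text
time: 6.85
tool_pos: [539.5, -138.9, 105.2]
tcp_rot: [179.9, -0.3, 14.0]
ft_force: [-10.8, 7.7, 31.0]
finger_gap: 26.3
grip_force: 38.4
```

Call:
{"op": "servo_tool", "data": {
  "plan": [
    [[0,0,0.006,0,0.02],[0,0,0.006,0,0.02],[0,0,0.006,0,0.02],[0,0,0.006,0,0.02],[0,0,0,0,0.02],[0,0,0,0,0.02],[0,0,0,0,0.02]]
  ]
}}

```text
time: 7.55
tool_pos: [536.9, -138.6, 124.5]
tcp_rot: [-180.0, 0.0, 14.0]
ft_force: [-0.3, 0.3, -0.6]
finger_gap: 26.3
grip_force: 31.9
```

Run:
```python
from h import *
s=snap('wrist','w4.png');q=sense();print(q['tool_pos'],q['tcp_rot'],q['ft_force'])
o=cv2.resize(s['frame'][180:330,240:400],None,fx=4,fy=4,interpolation=cv2.INTER_CUBIC)[:, :640];cv2.imwrite('pics/c4.png',o)
for z in(18,): print(proj(s,(537.2,-139.6,z)))
t=q['tool_pos']
for b in(t[2]-91.6,): print(proj(s,(t[0],t[1],b)),proj(s,(t[0],t[1],b+56)))
```

```text
[ 536.9225665  -138.59654529  124.43007312] [-1.79976390e+02  3.62582098e-02  1.39522322e+01] [-1.02762182 -0.31552414 -0.54968184]
(np.float64(318.3819920934193), np.float64(229.3408218920778))
(np.float64(316.7856192713357), np.float64(238.4374425503742)) (np.float64(316.4747441346373), np.float64(291.5233977048702))
```

View pics/c4.png

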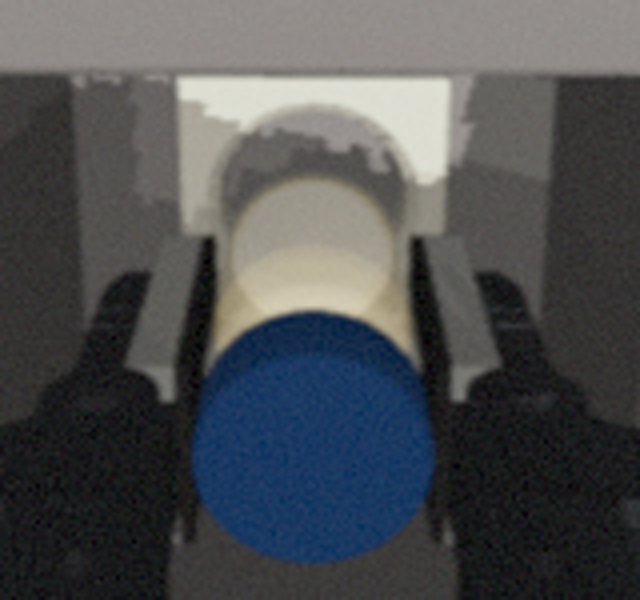

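The close view shows the vial still upright, with its base and the hole both at crop x≈313. The leftover error should be along the case's length, so a light touch with a torque reading will show which side is catching.

Call:
{"op": "servo_tool", "data": {
  "plan": [
    [[0,0,-0.006,0,0.02],[0,0,-0.006,0,0.02],[0,0,-0.002,0,0.02],[0,0,-0.001,0,0.02],[0,0,-0.001,0,0.02],[0,0,-0.001,0,0.02],[0,0,0,0,0.02],[0,0,0,0,0.02]]
  ]
}}

```text
time: 8.4
tool_pos: [537.3, -138.7, 108.0]
tcp_rot: [180.0, -0.0, 14.0]
ft_force: [-0.3, -0.1, -0.2]
finger_gap: 26.0
grip_force: 31.9
```

```bash
python3 -c "
from h import *
q=sense();print(q['tool_pos'],q['tcp_rot'],q['ft_force'],q['wrist_torque'],q['joint_pos'],q['grip_force'])"
```

```text
[ 537.29892359 -138.71427476  108.04131744] [ 1.79990397e+02 -1.16729331e-02  1.39540471e+01] [-0.26752741 -0.14192098 -0.2277322 ] [ 0.026587    0.01853494 -0.01114623] [-1.97691393e+01  1.11210296e+01  1.02719942e+02 -1.64686816e-03
  6.61439889e+01  5.62774804e+01] 31.902188658714294
```

Call:
{"op": "servo_tool", "data": {
  "plan": [
    [[0,0,-0.001,0,0.02],[0,0,-0.001,0,0.02],[0,0,0,0,0.02],[0,0,0,0,0.02]]
  ]
}}

```text
time: 8.8
tool_pos: [537.2, -138.6, 105.9]
tcp_rot: [-180.0, 0.0, 14.0]
ft_force: [0.4, -0.1, -0.0]
finger_gap: 26.3
grip_force: 31.9
```

```bash
python3 -c "
from h import *
q=sense();print(q['tool_pos'],q['tcp_rot'],q['ft_force'],q['wrist_torque'],q['grip_force'])"
```

```text
[ 537.19409642 -138.6466802   105.86250858] [-1.79997659e+02  2.15769569e-03  1.39545331e+01] [ 0.43408651 -0.07259866 -0.01764759] [0.01461413 0.00336974 0.01709994] 31.902247667312622
```

Call:
{"op": "servo_tool", "data": {
  "plan": [
    [[0,0,-0.001,0,0.02],[0,0,0,0,0.02],[0,0,-0.001,0,0.02],[0,0,0,0,0.02],[0,0,0,0,0.02]]
  ]
}}

```text
time: 9.3
tool_pos: [537.7, -138.8, 105.3]
tcp_rot: [180.0, -0.0, 14.0]
ft_force: [-6.3, 2.2, 11.9]
finger_gap: 26.1
grip_force: 34.1
```

```bash
python3 -c "
from h import *
q=sense();print(q['tool_pos'],q['tcp_rot'],q['ft_force'],q['wrist_torque'],q['grip_force'])"
```

```text
[ 537.67666199 -138.79141761  105.349384  ] [ 1.79965013e+02 -4.58147816e-02  1.39548181e+01] [-6.34439262  2.19518964 11.90617916] [-0.07663911  0.65832832 -0.21451121] 34.06504660215319
```

Call:
{"op": "servo_tool", "data": {
  "plan": [
    [[0,0,0.007,0,0.02],[0,0,0.007,0,0.02],[0,0,0.007,0,0.02],[0,0,0,0,0.02],[0,0,0,0,0.02],[0,0,0,0,0.02]]
  ]
}}

```text
time: 9.9
tool_pos: [537.0, -138.6, 124.6]
tcp_rot: [-180.0, 0.0, 14.0]
ft_force: [-0.5, -0.6, 0.2]
finger_gap: 25.8
grip_force: 31.9
```

Run:
```python
from h import *
s=snap('wrist','w5.png');q=sense();t=q['tool_pos'];print(t,q['tcp_rot'])
f=s['frame'];g=cv2.cvtColor(f,cv2.COLOR_BGR2GRAY).astype(int)
print('rows198-',[int(v) for v in g[196:320,316:321].mean(1)])
X=np.array([np.cos(np.radians(14)),np.sin(np.radians(14)),0])
P=np.array([537.2,-139.6,18])
pr=lambda p:np.round(proj(s,p),1).tolist()
print('hole front,rear',pr(P+16*X),pr(P),pr(P-16*X),'collar front',pr(P+22*X))
for b in(t[2]-91.6,t[2]-87.3):
    B=np.array([t[0],t[1],b]);print(b,'base',pr(B+13.5*X),pr(B-13.5*X),'inner+2',pr(B+12.3*X+[0,0,2]),'cap',pr(B+13.5*X+[0,0,56]),pr(B-13.5*X+[0,0,56]))
m=cv2.inRange(cv2.cvtColor(f,cv2.COLOR_BGR2HSV),(100,120,20),(125,255,255));k=m*0;k[250:330,280:360]=m[250:330,280:360]
print(cv2.boundingRect(k))
```

```text
[ 536.91130282 -138.57042365  124.43324601] [-1.79976397e+02  3.78706316e-02  1.39552090e+01]
rows198- [138, 126, 128, 171, 214, 220, 219, 219, 219, 208, 181, 164, 151, 146, 146, 147, 147, 139, 111, 97, 94, 91, 82, 84, 79, 80, 84, 96, 112, 136, 148, 149, 150, 150, 152, 150, 152, 153, 152, 153, 154, 154, 154, 154, 157, 163, 167, 169, 173, 177, 180, 179, 180, 180, 184, 190, 195, 199, 200, 202, 193, 132, 56, 33, 37, 37, 38, 38, 36, 40, 39, 40, 50, 48, 53, 52, 50, 52, 52, 55, 53, 55, 51, 51, 52, 54, 53, 51, 51, 52, 52, 53, 50, 51, 52, 50, 53, 54, 50, 51, 52, 52, 52, 49, 51, 50, 52, 51, 51, 49, 53, 50, 49, 52, 51, 49, 50, 54, 49, 50, 50, 49, 50, 48]
hole front,rear [318.3, 206.8] [318.4, 229.4] [318.4, 250.9] collar front [318.3, 198.0]
32.83324600724093 base [316.7, 218.1] [316.8, 257.9] inner+2 [316.7, 221.1] cap [316.3, 263.7] [316.5, 317.6]
37.13324600724093 base [316.6, 220.6] [316.8, 261.2] inner+2 [316.6, 223.7] cap [316.3, 269.0] [316.4, 324.3]
(281, 259, 68, 62)
```

Call:
{"op": "servo_tool", "data": {
  "plan": [
    [[0.0018,0.001,-0.004,0,0.02],[0,0,-0.006,0,0.02],[0,0,-0.006,0,0.02],[0,0,-0.002,0,0.02],[0,0,-0.001,0,0.02],[0,0,-0.001,0,0.02],[0,0,-0.001,0,0.02],[0,0,0,0,0.02],[0,0,0,0,0.02]]
  ]
}}

```text
time: 10.85
tool_pos: [539.8, -138.0, 105.4]
tcp_rot: [179.9, -0.1, 14.0]
ft_force: [-3.1, -0.0, 10.9]
finger_gap: 26.2
grip_force: 33.2
```

```bash
python3 -c "
from h import *
q=sense();print(q['tool_pos'],q['tcp_rot'],q['ft_force'],q['wrist_torque'],q['grip_force'])"
```

```text
[ 539.75202811 -138.01127297  105.39740923] [ 1.79934306e+02 -8.34236580e-02  1.39570401e+01] [-3.05267307e+00 -9.58711925e-03  1.09179903e+01] [0.09588314 0.51348202 0.07210894] 33.2198518129735
```

Call:
{"op": "servo_tool", "data": {
  "plan": [
    [[0,0,0.004,0,0.02],[0.002,0.0003,0,0,0.02],[0,0,0,0,0.02],[0,0,-0.002,0,0.02],[0,0,-0.002,0,0.02],[0,0,0,0,0.02],[0,0,0,0,0.02]]
  ]
}}

```text
time: 11.55
tool_pos: [541.1, -137.5, 105.3]
tcp_rot: [180.0, 0.0, 14.0]
ft_force: [-9.4, 0.6, 17.9]
finger_gap: 26.3
grip_force: 34.0
```

```bash
python3 -c "
from h import *
q=sense();print(q['tool_pos'],q['tcp_rot'],q['ft_force'],q['wrist_torque'],q['grip_force'])"
```

```text
[ 541.05613323 -137.52339253  105.27360746] [1.79992506e+02 1.88932697e-02 1.39577661e+01] [-9.41670776  0.60269845 17.89258303] [0.31465389 1.68364747 0.00850783] 34.02048383024521
```

Run:
```python
from h import *
s=snap('wrist','w6.png');q=sense();t=q['tool_pos'];print(t)
f=s['frame'];X=np.array([np.cos(np.radians(14)),np.sin(np.radians(14)),0])
P=np.array([537.2,-139.6,18]);pr=lambda p:np.round(proj(s,p),1).tolist()
print('hole',pr(P+16*X),pr(P-16*X),'collar',pr(P+22*X))
B=np.array([t[0],t[1],18]);print('base',pr(B+13.5*X),pr(B-13.5*X),'cap',pr(B-13.5*X+[0,0,56]))
o=cv2.resize(f[190:320,250:390],None,fx=4.5,fy=4.5,interpolation=cv2.INTER_CUBIC);o=np.clip(o.astype(float)*1.3,0,255).astype(np.uint8);cv2.imwrite('pics/c6.png',o)
```

```text
[ 541.0467847  -137.53245298  105.28421595]
hole [318.5, 223.3] [318.5, 270.9] collar [318.4, 213.9]
base [316.6, 220.6] [316.8, 261.3] cap [316.5, 324.5]
```

View pics/c6.png

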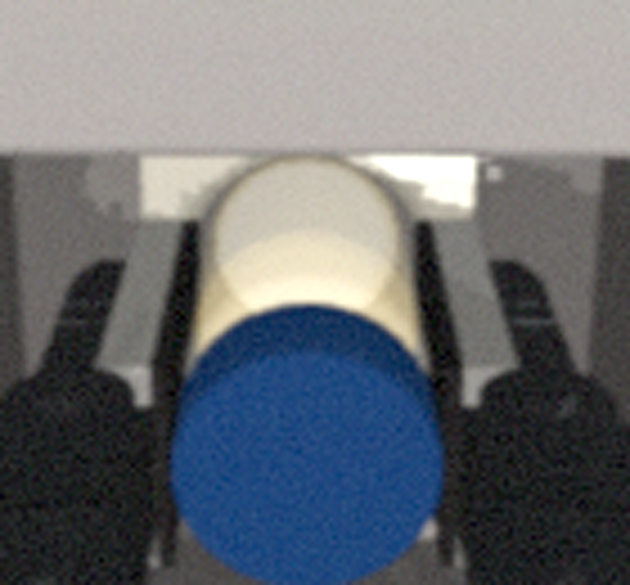

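The crop shows the vial laterally centred on the collar, with its front edge at the hole's front edge. Contact comes at the same TCP height of 105.3 wherever I shift it, so the finger knuckles are probably on the rims (~80 mm) with the vial already started in the hole. I'll re-centre it and check that it is captive by nudging sideways.

Call:
{"op": "servo_tool", "data": {
  "plan": [
    [[-0.0013,-0.0003,0.0016,0,0.02],[-0.0013,-0.0003,0,0,0.02],[0,0,0,0,0.02],[0,0,0,0,0.02]]
  ]
}}

```text
time: 12.0
tool_pos: [538.6, -138.0, 105.6]
tcp_rot: [180.0, -0.0, 13.9]
ft_force: [-0.2, -0.8, 2.5]
finger_gap: 26.2
grip_force: 32.4
```

Call:
{"op": "servo_tool", "data": {
  "plan": [
    [[-0.003,-0.0007,0,0,0.02],[0,0,0,0,0.02],[0,0,0,0,0.02],[0,0,0,0,0.02]]
  ]
}}

```text
time: 12.4
tool_pos: [535.4, -138.8, 105.6]
tcp_rot: [180.0, -0.0, 14.0]
ft_force: [0.5, -0.7, 3.6]
finger_gap: 26.2
grip_force: 32.5
```

Call:
{"op": "servo_tool", "data": {
  "plan": [
    [[-0.002,-0.0005,0,0,0.02],[0,0,0,0,0.02],[0,0,0,0,0.02],[0,0,0,0,0.02]]
  ]
}}

```text
time: 12.8
tool_pos: [534.3, -139.0, 105.8]
tcp_rot: [180.0, -0.1, 14.0]
ft_force: [5.3, 0.0, 0.8]
finger_gap: 25.9
grip_force: 32.1
```

Run:
```python
from h import *
s=snap('wrist','w7.png');q=sense();t=q['tool_pos'];print(t,q['ft_force'],q['wrist_torque'])
f=s['frame'];X=np.array([np.cos(np.radians(14)),np.sin(np.radians(14)),0])
P=np.array([537.2,-139.6,18]);pr=lambda p:np.round(proj(s,p),1).tolist()
print('hole',pr(P+16*X),pr(P-16*X),'collar',pr(P+22*X))
for b in(18,14): B=np.array([t[0],t[1],b]);print('base',pr(B+13.5*X),'cap',pr(B-13.5*X+[0,0,56]))
g=cv2.cvtColor(f,cv2.COLOR_BGR2GRAY).astype(int);print([int(v) for v in g[194:245,316:321].mean(1)])
print([int(v) for v in g[300:335,316:321].mean(1)])
```

```text
[ 534.269841   -139.0019368   105.81512849] [5.48176241 0.40443674 0.04784112] [ 0.19316772 -1.00243204 -0.02218383]
hole [318.8, 212.4] [318.8, 260.9] collar [318.8, 202.7]
base [316.6, 220.6] cap [316.5, 323.8]
base [316.6, 218.4] cap [316.5, 317.6]
[144, 145, 146, 145, 144, 146, 144, 146, 145, 141, 128, 139, 192, 220, 225, 225, 220, 199, 180, 164, 151, 151, 147, 131, 119, 103, 90, 88, 101, 114, 140, 153, 156, 156, 156, 157, 157, 158, 159, 158, 159, 158, 159, 161, 162, 160, 163, 171, 173, 176, 180]
[52, 51, 55, 55, 52, 53, 51, 56, 52, 52, 55, 52, 52, 53, 53, 53, 52, 52, 54, 53, 55, 60, 62, 59, 62, 62, 61, 59, 59, 60, 62, 59, 62, 59, 61]
```

It is captive: a pure sideways force with no lift at the rear wall. I'll centre it, release so it drops the last few mm, and rise.

Call:
{"op": "servo_tool", "data": {
  "plan": [
    [[0.0041,0.001,0.0003,0,0.02],[0,0,0,0,0.02],[0,0,0,0,0.02],[0,0,0,0,0.024],[0,0,0,0,0.027],[0,0,0,0,0.03],[0,0,0,0,0.034],[0,0,0,0,0.038],[0,0,0,0,0.038],[0,0,0,0,0.038]]
  ]
}}

```text
time: 13.85
tool_pos: [538.1, -138.4, 107.2]
tcp_rot: [180.0, -0.1, 14.0]
ft_force: [-1.8, -1.1, 10.9]
finger_gap: 37.9
grip_force: 11.5
```

Call:
{"op": "servo_tool", "data": {
  "plan": [
    [[0,0,0.01,0,0.038],[0,0,0.03,0,0.038],[0,0,0.04,0,0.038],[0,0,0.03,0,0.038],[-0.03,-0.007,0,0,0.038],[-0.03,-0.007,0,0,0.038],[0,0,0,0,0.038],[0,0,0,0,0.038],[0,0,0,0,0.038]]
  ]
}}

```text
time: 14.75
tool_pos: [477.9, -152.0, 216.0]
tcp_rot: [180.0, -0.0, 14.0]
ft_force: [-0.0, 0.4, 0.5]
finger_gap: 38.0
grip_force: 0.0
```

Run:
```python
from h import *
s=snap('wrist','w8.png');q=sense();t=q['tool_pos'];print(t,q['ft_force'])
X=np.array([np.cos(np.radians(14)),np.sin(np.radians(14)),0]);P=np.array([537.6,-138.8,0])
for z in(18,62,74):print(z,proj(s,P+[0,0,z]))
m=cv2.inRange(cv2.cvtColor(s['frame'],cv2.COLOR_BGR2HSV),(100,120,20),(125,255,255))
for c in cv2.findContours(m,0,1)[0]:
    if cv2.contourArea(c)>150: (x,y),r0=cv2.minEnclosingCircle(c);print(cv2.boundingRect(c),ray(s,x,y,62))
```

```text
[ 478.05825901 -152.0243743   215.93986341] [ 0.33442639 -0.11196677  0.95635427]
18 (np.float64(318.5448778803185), np.float64(130.16594375123145))
62 (np.float64(318.76764129255326), np.float64(132.67464926856425))
74 (np.float64(318.8441191167921), np.float64(133.53592328882175))
(266, 194, 107, 145) [ 428.99053391 -165.89493813   62.        ]
(303, 117, 33, 34) [ 537.03985893 -139.12473529   62.        ]
```

View pics/w8.png

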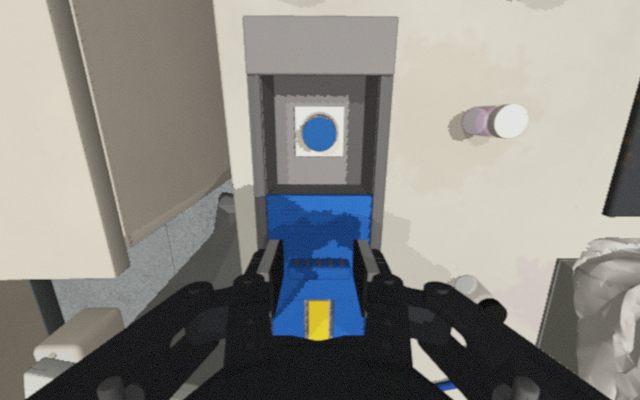

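The vial is seated upright, with its cap centred on the collar at (319,133). White at (508,121) and the dark-capped vial by (490,310) have not moved. Next I'll shut the gripper and go down just behind the rib.

Call:
{"op": "servo_tool", "data": {
  "plan": [
    [[-0.02,-0.005,0,0,0],[-0.025,-0.007,0,0,0],[-0.017,-0.005,0,0,0],[-0.005,-0.0017,0,0,0],[0,0,0,0,0],[0,0,-0.02,0,0],[0,0,-0.02,0,0],[0,0,-0.006,0,0],[0,0,0,0,0],[0,0,0,0,0]]
  ]
}}

```text
time: 15.8
tool_pos: [411.2, -170.9, 170.5]
tcp_rot: [180.0, -0.0, 14.0]
ft_force: [0.4, 0.8, 0.5]
finger_gap: -0.1
grip_force: 0.0
```

Run:
```python
from h import *
s=snap('wrist');a=snap('scene');t=sense()['tool_pos'];print(t)
w=cv2.resize(s['frame'][150:380,210:430],(400,418));f=cv2.resize(a['frame'][100:220,250:370],(400,400),interpolation=cv2.INTER_CUBIC)
o=np.zeros((418,800,3),np.uint8);o[:400,:400]=f;o[:,400:]=w;cv2.imwrite('pics/p9.png',o)
```

```text
[ 411.31815897 -171.1189571   170.93123407]
```

View pics/p9.png

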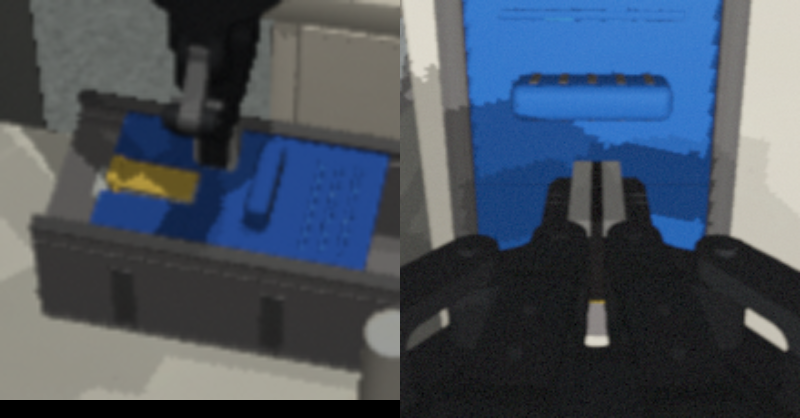

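The shut fingers are centred behind the rib and ahead of the yellow tab. I'll go down to TCP z≈150 and start pushing.

Call:
{"op": "servo_tool", "data": {
  "plan": [
    [[0,0,-0.01,0,0],[0,0,-0.007,0,0],[0,0,-0.003,0,0],[0,0,0,0,0],[0.003,0.0007,0,0,0],[0.003,0.0007,0,0,0],[0.003,0.0007,0,0,0],[0.003,0.0007,0,0,0],[0,0,0,0,0],[0,0,0,0,0]]
  ]
}}

```text
time: 16.9
tool_pos: [422.8, -168.0, 149.8]
tcp_rot: [180.0, -0.0, 14.0]
ft_force: [-0.3, -0.2, 0.5]
finger_gap: -0.2
grip_force: 0.0
```

Call:
{"op": "servo_tool", "data": {
  "plan": [
    [[0.003,0.0007,0,0,0],[0.003,0.0008,0,0,0],[0.003,0.0007,0,0,0],[0.003,0.0008,0,0,0],[0.003,0.0007,0,0,0],[0.003,0.0008,0,0,0],[0.003,0.0007,0,0,0],[0.003,0.0008,0,0,0],[0.003,0.0007,0,0,0],[0.003,0.0008,0,0,0]]
  ]
}}

```text
time: 17.9
tool_pos: [452.7, -160.6, 149.7]
tcp_rot: [180.0, 0.0, 14.0]
ft_force: [-2.4, -1.9, 0.2]
finger_gap: -0.1
grip_force: 1.9
```

Call:
{"op": "servo_tool", "data": {
  "plan": [
    [[0.0035,0.0009,0,0,0],[0.0035,0.0009,0,0,0],[0.0035,0.0009,0,0,0],[0.0035,0.0008,0,0,0],[0.0035,0.0009,0,0,0],[0.0035,0.0009,0,0,0],[0.0035,0.0009,0,0,0],[0.0035,0.0008,0,0,0],[0.0035,0.0009,0,0,0],[0.0025,0.0006,0,0,0]]
  ]
}}

```text
time: 18.9
tool_pos: [486.8, -152.0, 149.8]
tcp_rot: [180.0, -0.0, 14.0]
ft_force: [-2.8, -3.4, -0.8]
finger_gap: 0.0
grip_force: 1.9
```

Run:
```python
from h import *
s=snap('top');t=sense()['tool_pos'];print(t)
h=cv2.cvtColor(s['frame'],cv2.COLOR_BGR2HSV)
for n,m in(('yel',cv2.inRange(h,(20,120,60),(35,255,255))),('blue',cv2.inRange(h,(100,120,40),(125,255,255)))):
    k=m*0;k[120:290,235:325]=m[120:290,235:325]
    for c in cv2.findContours(k,0,1)[0]:
        if cv2.contourArea(c)>30:
            R=cv2.minAreaRect(c);P=[ray(s,*p,75)[:2] for p in cv2.boxPoints(R)]
            print(n,R[0],cv2.contourArea(c),np.sort(np.round([p@[.97,.242] for p in P])))
```

```text
[ 487.15238379 -151.79681176  149.87605845]
yel (273.1764831542969, 202.70590209960938) 149.5 [368. 368. 413. 413.]
blue (265.0000305175781, 211.50003051757812) 120.5 [354. 369. 385. 400.]
blue (281.88238525390625, 195.5294189453125) 437.5 [365. 365. 435. 436.]
```

Call:
{"op": "servo_tool", "data": {
  "plan": [
    [[0.001,0.00025,0,0,0],[0.001,0.00025,0,0,0],[0.001,0.00025,0,0,0],[0.001,0.00025,0,0,0],[0.001,0.00025,0,0,0]]
  ]
}}

```text
time: 19.45
tool_pos: [491.5, -150.7, 149.8]
tcp_rot: [-180.0, -0.0, 13.9]
ft_force: [-2.9, -1.6, 2.1]
finger_gap: -0.3
grip_force: 1.9
```

Call:
{"op": "servo_tool", "data": {
  "plan": [
    [[0.001,0.00025,0,0,0],[0.001,0.00025,0,0,0],[0.001,0.00025,0,0,0],[0.001,0.00025,0,0,0]]
  ]
}}

```text
time: 19.85
tool_pos: [495.6, -149.7, 149.8]
tcp_rot: [-180.0, -0.0, 14.0]
ft_force: [-4.2, -0.7, 1.6]
finger_gap: -0.1
grip_force: 1.9
```

Call:
{"op": "servo_tool", "data": {
  "plan": [
    [[0.001,0.00025,0,0,0],[0.001,0.00025,0,0,0]]
  ]
}}

```text
time: 20.05
tool_pos: [497.6, -149.3, 149.8]
tcp_rot: [-180.0, -0.0, 14.0]
ft_force: [-4.2, -1.7, 2.9]
finger_gap: 0.1
grip_force: 1.9
```

Call:
{"op": "servo_tool", "data": {
  "plan": [
    [[0.001,0.00025,0,0,0],[0.001,0.00025,0,0,0]]
  ]
}}

```text
time: 20.25
tool_pos: [499.6, -148.8, 149.8]
tcp_rot: [-180.0, -0.0, 14.0]
ft_force: [-3.6, -0.6, 3.2]
finger_gap: -0.0
grip_force: 1.9
```

Only drag so far. I'll continue in 4 mm calls.

Call:
{"op": "servo_tool", "data": {
  "plan": [
    [[0.001,0.00025,0,0,0],[0.001,0.00025,0,0,0],[0.001,0.00025,0,0,0],[0.001,0.00025,0,0,0]]
  ]
}}

```text
time: 20.65
tool_pos: [503.6, -147.8, 149.8]
tcp_rot: [-180.0, -0.0, 14.0]
ft_force: [-4.0, -0.2, 3.1]
finger_gap: -0.2
grip_force: 1.9
```

Call:
{"op": "servo_tool", "data": {
  "plan": [
    [[0.001,0.00025,0,0,0],[0.001,0.00025,0,0,0],[0.001,0.00025,0,0,0],[0.001,0.00025,0,0,0]]
  ]
}}

```text
time: 21.05
tool_pos: [507.6, -146.8, 149.8]
tcp_rot: [180.0, -0.0, 14.0]
ft_force: [-3.5, -0.6, 3.2]
finger_gap: 0.4
grip_force: 1.9
```

Call:
{"op": "servo_tool", "data": {
  "plan": [
    [[0.001,0.00025,0,0,0],[0.001,0.00025,0,0,0],[0.001,0.00025,0,0,0],[0.001,0.00025,0,0,0]]
  ]
}}

```text
time: 21.45
tool_pos: [511.6, -145.8, 149.8]
tcp_rot: [180.0, -0.0, 14.0]
ft_force: [-3.9, -0.7, 2.3]
finger_gap: 0.1
grip_force: 1.9
```

Call:
{"op": "servo_tool", "data": {
  "plan": [
    [[0.001,0.00025,0,0,0],[0.001,0.00025,0,0,0],[0.001,0.00025,0,0,0],[0.001,0.00025,0,0,0]]
  ]
}}

```text
time: 21.85
tool_pos: [514.8, -145.1, 149.7]
tcp_rot: [-180.0, 0.1, 13.9]
ft_force: [-10.2, -1.8, 6.3]
finger_gap: 0.1
grip_force: 5.0
```

Call:
{"op": "servo_tool", "data": {
  "plan": [
    [[0.0007,0.0002,0,0,0]]
  ]
}}

```text
time: 21.95
tool_pos: [515.4, -144.9, 149.7]
tcp_rot: [-180.0, 0.1, 13.9]
ft_force: [-10.1, -3.3, 8.1]
finger_gap: 0.2
grip_force: 5.2
```

Call:
{"op": "servo_tool", "data": {
  "plan": [
    [[0.0007,0.0002,0,0,0]]
  ]
}}

```text
time: 22.05
tool_pos: [516.0, -144.7, 149.7]
tcp_rot: [-180.0, 0.1, 13.9]
ft_force: [-10.1, -2.5, 7.2]
finger_gap: -0.2
grip_force: 5.5
```

Call:
{"op": "servo_tool", "data": {
  "plan": [
    [[0.0007,0.0002,0,0,0]]
  ]
}}

```text
time: 22.15
tool_pos: [516.6, -144.6, 149.7]
tcp_rot: [-180.0, 0.2, 13.9]
ft_force: [-10.8, -2.5, 8.0]
finger_gap: -0.1
grip_force: 5.7
```

Call:
{"op": "servo_tool", "data": {
  "plan": [
    [[0.0007,0.0002,0,0,0]]
  ]
}}

```text
time: 22.25
tool_pos: [517.4, -144.4, 149.8]
tcp_rot: [-180.0, 0.1, 13.9]
ft_force: [-8.9, -3.2, 7.1]
finger_gap: -0.1
grip_force: 4.5
```

Call:
{"op": "servo_tool", "data": {
  "plan": [
    [[0,0,0,0,0]]
  ]
}}

```text
time: 22.35
tool_pos: [517.7, -144.3, 149.8]
tcp_rot: [-180.0, 0.1, 13.9]
ft_force: [-7.9, -1.8, 5.5]
finger_gap: -0.2
grip_force: 4.0
```

Call:
{"op": "servo_tool", "data": {
  "plan": [
    [[0.0005,0.0001,0,0,0]]
  ]
}}

```text
time: 22.45
tool_pos: [518.3, -144.2, 149.8]
tcp_rot: [-180.0, 0.1, 13.9]
ft_force: [-7.3, -2.1, 5.6]
finger_gap: 0.0
grip_force: 4.0
```

Call:
{"op": "servo_tool", "data": {
  "plan": [
    [[0.0005,0.0001,0,0,0]]
  ]
}}

```text
time: 22.55
tool_pos: [518.9, -144.0, 149.8]
tcp_rot: [-180.0, 0.1, 13.9]
ft_force: [-5.4, -2.4, 4.3]
finger_gap: -0.1
grip_force: 3.0
```

Call:
{"op": "servo_tool", "data": {
  "plan": [
    [[0.0005,0.0001,0,0,0]]
  ]
}}

```text
time: 22.65
tool_pos: [519.6, -143.9, 149.8]
tcp_rot: [180.0, 0.0, 13.9]
ft_force: [-4.4, -1.5, 3.6]
finger_gap: 0.0
grip_force: 2.6
```

Call:
{"op": "servo_tool", "data": {
  "plan": [
    [[0.0005,0.0001,0,0,0]]
  ]
}}

```text
time: 22.75
tool_pos: [520.3, -143.7, 149.8]
tcp_rot: [180.0, 0.0, 13.9]
ft_force: [-3.2, -1.0, 2.8]
finger_gap: -0.3
grip_force: 1.8
```

Resistance peaked near 11 N and fell back to drag, which is the click. Small steps until the first hint of the buffer will confirm it.

Call:
{"op": "servo_tool", "data": {
  "plan": [
    [[0.0005,0.0001,0,0,0]]
  ]
}}

```text
time: 22.85
tool_pos: [521.0, -143.5, 149.8]
tcp_rot: [180.0, -0.0, 14.0]
ft_force: [-1.8, -1.2, 1.0]
finger_gap: -0.2
grip_force: 1.2
```

Call:
{"op": "servo_tool", "data": {
  "plan": [
    [[0.0005,0.0001,0,0,0]]
  ]
}}

```text
time: 22.95
tool_pos: [521.6, -143.4, 149.8]
tcp_rot: [180.0, -0.0, 14.0]
ft_force: [-0.5, -0.6, -0.5]
finger_gap: 0.1
grip_force: 0.3
```

Call:
{"op": "servo_tool", "data": {
  "plan": [
    [[0.0005,0.0001,0,0,0]]
  ]
}}

```text
time: 23.05
tool_pos: [522.2, -143.1, 149.8]
tcp_rot: [-180.0, -0.1, 14.0]
ft_force: [1.6, -0.2, -0.3]
finger_gap: 0.0
grip_force: 0.0
```

Call:
{"op": "servo_tool", "data": {
  "plan": [
    [[0.0005,0.0001,0,0,0]]
  ]
}}

```text
time: 23.15
tool_pos: [522.6, -143.0, 149.8]
tcp_rot: [-180.0, -0.0, 14.0]
ft_force: [-0.3, -0.3, 0.6]
finger_gap: 0.0
grip_force: 0.0
```

Call:
{"op": "servo_tool", "data": {
  "plan": [
    [[0.0005,0.0001,0,0,0],[0.0005,0.0001,0,0,0]]
  ]
}}

```text
time: 23.35
tool_pos: [523.2, -142.9, 149.7]
tcp_rot: [-180.0, 0.0, 14.0]
ft_force: [-0.8, -0.2, 1.7]
finger_gap: -0.2
grip_force: 0.8
```

Call:
{"op": "servo_tool", "data": {
  "plan": [
    [[0.0005,0.0001,0,0,0]]
  ]
}}

```text
time: 23.45
tool_pos: [523.7, -142.8, 149.7]
tcp_rot: [-180.0, 0.0, 14.0]
ft_force: [-1.0, -0.5, 0.9]
finger_gap: 0.0
grip_force: 0.8
```

Call:
{"op": "servo_tool", "data": {
  "plan": [
    [[0.0005,0.0001,0,0,0]]
  ]
}}

```text
time: 23.55
tool_pos: [524.1, -142.8, 149.7]
tcp_rot: [-180.0, 0.0, 14.0]
ft_force: [-4.4, -0.7, 1.8]
finger_gap: 0.0
grip_force: 1.7
```

Call:
{"op": "servo_tool", "data": {
  "plan": [
    [[0.0005,0.0001,0,0,0]]
  ]
}}

```text
time: 23.65
tool_pos: [524.4, -142.7, 149.7]
tcp_rot: [-180.0, 0.1, 14.0]
ft_force: [-5.6, 0.1, 3.8]
finger_gap: 0.0
grip_force: 2.6
```

Call:
{"op": "servo_tool", "data": {
  "plan": [
    [[0.0004,0.0001,0,0,0]]
  ]
}}

```text
time: 23.75
tool_pos: [524.6, -142.6, 149.7]
tcp_rot: [-180.0, 0.1, 14.0]
ft_force: [-6.4, -0.7, 4.9]
finger_gap: -0.0
grip_force: 3.3
```

Rising at about 4 N/mm: that's the buffer, touched only lightly. I'll back off, then pull gently on the rib's front face to test the catch.

Call:
{"op": "servo_tool", "data": {
  "plan": [
    [[-0.004,-0.001,0,0,0],[0,0,0.01,0,0],[0,0,0.017,0,0],[0.015,0.0037,0,0,0],[0.02,0.005,0,0,0],[0.01,0.0025,0,0,0],[0,0,0,0,0],[0,0,-0.01,0,0],[0,0,-0.009,0,0],[0,0,0,0,0]]
  ]
}}

```text
time: 24.75
tool_pos: [564.3, -132.2, 155.1]
tcp_rot: [-179.9, 0.2, 13.9]
ft_force: [-1.3, -0.3, -0.3]
finger_gap: -0.0
grip_force: 0.0
```

Call:
{"op": "servo_tool", "data": {
  "plan": [
    [[-0.003,-0.0007,0,0,0],[-0.003,-0.0007,0,0,0],[-0.002,-0.0005,0,0,0],[-0.001,-0.0003,0,0,0],[0,0,0,0,0]]
  ]
}}

```text
time: 25.25
tool_pos: [557.2, -134.8, 158.1]
tcp_rot: [180.0, -0.0, 13.9]
ft_force: [-0.2, 0.0, 0.4]
finger_gap: -0.1
grip_force: 0.0
```

Call:
{"op": "servo_tool", "data": {
  "plan": [
    [[-0.001,-0.0002,0,0,0],[-0.001,-0.0003,0,0,0],[-0.001,-0.0002,0,0,0],[-0.001,-0.0003,0,0,0]]
  ]
}}

```text
time: 25.65
tool_pos: [554.8, -135.3, 158.4]
tcp_rot: [180.0, -0.3, 14.0]
ft_force: [12.0, 2.9, -5.9]
finger_gap: -0.0
grip_force: 6.5
```

Call:
{"op": "servo_tool", "data": {
  "plan": [
    [[-0.001,-0.0002,0,0,0],[-0.001,-0.0003,0,0,0],[-0.001,-0.0002,0,0,0]]
  ]
}}

```text
time: 25.95
tool_pos: [553.9, -135.4, 158.8]
tcp_rot: [179.9, -0.6, 14.0]
ft_force: [24.3, 5.3, -13.1]
finger_gap: -0.1
grip_force: 12.7
```

The cover holds against a 24 N pull, so it is latched. I'll withdraw clear.

Call:
{"op": "servo_tool", "data": {
  "plan": [
    [[0.006,0.0015,0,0,0],[0.004,0.001,0,0,0],[0,0,0.015,0,0],[0,0,0.03,0,0],[0,0,0.04,0,0],[0,0,0.03,0,0],[0,0,0,0,0],[0,0,0,0,0],[0,0,0,0,0],[0,0,0,0,0]]
  ]
}}

```text
time: 26.95
tool_pos: [559.4, -133.6, 271.2]
tcp_rot: [-179.9, 0.1, 13.9]
ft_force: [-0.3, -0.3, -0.9]
finger_gap: -0.2
grip_force: 0.0
```

Run:
```python
from h import *
q=sense();print(q['tool_pos'],q['ft_force'],q['qd'].round(2))
a=cv2.imread('pics/t1.png');b=snap('top')['frame']
d=cv2.absdiff(a,b).max(2)
for n,(x,y) in dict(black=(362,219),white=(332,142),beaker=(382,267)).items(): print(n,(d[y-12:y+12,x-12:x+12]>60).sum())
r.hand_in()
```

```text
[ 559.36601978 -133.62757952  271.19308135] [-0.25771592 -0.31868636 -0.88116416] [ 0.01  0.28 -0.1   0.02  0.01 -0.05]
black 0
white 0
beaker 0
the job is handed in; nothing more can be done
```

The blue-capped vial stands upright in the pocket, dropped its last few mm on release. The cover is latched (it held a 24 N pull back), the buffer was only lightly touched, the other vials and beaker are unmoved, and the job is handed in at about 27 s.

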